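# Set a glass panel to the scribed line of a drawdown board and clamp it

## Task

Get the white glass panel ready for a drawdown: first press its long side gently against the steel side rule so that it bears squarely on it, then slide it along the rule until its front edge lies exactly on the scribed line, and last fold the clamp bar down and press it firmly onto the glass. There is no stop at the line, and glass chips, so feel your way and never load the panel hard (a few newtons are enough, 25 N is too much); leave the other things on the bench where they are.

Things in the scene. Friction and masses are not known exactly. Their poses are not given: they have to be found in the camera images.
- bed: Drawdown board, fixed, yawed up to 0.25 rad: flat aluminium bed 200 mm (its x) by 420 mm (its y), upper surface 30 mm above its origin; origin at the centre of its underside, on the bench. Its y axis runs along the side rule towards the scribed line and the clamp, its x axis across, towards the rule.
- rule: Steel side rule fixed on the bed: 24 mm wide, 300 mm long, 12 mm high. Origin: centre of its underside, x 82, y -35, z 30 mm of the board; axes as the board. The panel bears on its inner face, the plane x = 70 mm of the board (12 mm to -x of this origin), which spans y -185 to 115 mm of the board.
- line (a point): Point on the scribed line on the bed's surface, at x 20, y 112, z 30 mm of the board. The line is a thin dark straight mark, 1.4 mm wide, across the bed along the board's x; axes as the board. Nothing stops the panel there.
- panel: White glass plate 100 (its x) x 140 (its y) x 8 mm, 0.28 kg, loose on the bed, 10 to 24 mm off the rule, 50 to 110 mm short of the line, up to 0.1 rad askew. Origin: centre of underside. Front edge at its y +70 mm, side that goes to the rule at its x +50 mm. Slides with 0.8 to 2 N; chips if robot, rule or clamp load it over 25 N. Set right, its origin is at x 20, y 42 mm of the board.
- clamp (a joint): Angle (rad) of the clamp bar about its hinge, across the bed beyond the line: 0 = bar level. Its rubber foot strip, set by screws, meets the 8 mm panel somewhere between -0.06 and 0.06: to be felt. It starts raised, 1.2 to 1.6 (about upright), and stays where it is left: stiff hinge, 0.12 N m, so 2 to 3 N at its rod move it.
- clamp_hinge (a point): Middle of the clamp bar's hinge axis, at x -14.5, y 157, z 43 mm of the board; the axis runs along the board's x; axes as the board.
- clamp_grip (a point): Middle of the dark round rod (12 mm thick, 90 mm long, parallel to the hinge) on the free edge of the clamp bar (steel, 130 mm wide, 62 long, 5 thick). Bar closed: 56 mm to the board's -y of the hinge, 8.5 mm above it, 51.5 mm above the bench, straight above the rubber strip. Raised by q it has turned up and over towards +y by q. To close, push the rod from its +y side to -y, then down.
- applicator: Bystander: steel frame film applicator, 86 x 50 x 28 mm high, on the bench between board and robot. Origin: centre of its underside. Leave alone.
- gauge: Bystander: flat steel grind gauge 60 x 170 x 13 mm on the bench beyond the rule. Origin: centre of its underside. Leave alone.
- beaker: Bystander: glass beaker, 72 mm wide, 95 mm high. Origin: centre of its underside. Leave alone.
- flask: Bystander: conical glass flask, 68 mm wide, 102 mm high. Origin: centre of its underside. Leave alone.
- reagent: Bystander: stoppered glass reagent bottle, 62 mm wide, 121 mm high. Origin: centre of its underside. Leave alone.
- spatula: Bystander: spatula 190 mm long, lying on the bench. Origin: on the bench under its middle. Leave alone.
- wirebar: Bystander: steel wire-wound bar, 12 mm thick, 260 mm long, lying on the bench beyond the foot of the board. Origin: under its middle. Leave alone.
Not all that is in view belongs to the job. Of the things like the panel, leave any that is blue or purple; of the rest the larger one is meant.

How it is judged:
On the way, in this order (a step that is already met when the one before it is completed fails the run):
1. the panel's long side bears on the side rule, square and with at least 3 N (x of panel in the frame of bed between 0.018 and 0.0215 m and angle between the y axis of panel and the y axis of bed, either way round below 0.025 rad and angle between panel's own z axis and vertical below 0.03 rad and z of panel in the frame of bed between 0.027 and 0.033 m and contact force between panel and rule above 3 N), for 0.2 s.
2. the panel has been slid along the rule: front edge within 2 mm of the line, long side still within 2 mm of the rule (x of panel in the frame of bed between 0.018 and 0.0215 m and angle between the y axis of panel and the y axis of bed, either way round below 0.025 rad and angle between panel's own z axis and vertical below 0.03 rad and z of panel in the frame of bed between 0.027 and 0.033 m and y of panel in the frame of bed between 0.04 and 0.044 m), for 0.3 s.
3. the clamp bar is pressed onto the panel with at least 4 N, panel still on the line (all of step 2 and contact force between panel and clamp above 4 N), for 0.2 s.
At the end, for the whole second after the job is handed in: The panel lies flat and at rest on the bed, its front edge within 2 mm of the scribed line, its long side within 2 mm of the rule and parallel to it within 0.025 rad, and the clamp bar lies closed and bears on it (joint within 0.08 rad of 0, over 0.5 N) (all of step 2 and value of joint clamp between -0.08 and 0.08 rad and contact force between panel and clamp above 0.5 N and linear speed of panel below 0.005 m/s and velocity of joint clamp below 0.05 rad/s); the robot touches nothing.
It fails at once if the panel is forced against the side rule (over 25 N) (contact force between panel and rule above 25 N).
It fails at once if the robot loads the panel with over 25 N (contact force between any of the arm, the fingers and panel above 25 N).
It fails at once if the clamp bar loads the panel with over 25 N (contact force between panel and clamp above 25 N).
It fails at once if the panel is brought to the line away from the rule (front edge under 25 mm from the line while its long side stands over 5 mm off) (y of panel in the frame of bed above 0.017 m and x of panel in the frame of bed below 0.015 m).
It fails at once if another thing on the bench is disturbed (moved over 20 mm) (distance of any of applicator, gauge, beaker, flask, reagent, spatula, wirebar from where it was at the start of the episode above 0.02 m).
It also fails if it takes over 72 s, if anything falls off the work surface, if the arm or the gripper's body presses on something with over 40 N, if the wrist force passes 120 N, or if a joint passes its speed limit or range.

## Robot

A 7-joint arm with a two-finger parallel gripper is mounted at the origin on the work surface. World frame = base frame: x ahead of the robot, y to its left, z up, the work surface at z = 0. Lengths are in m, angles in rad, forces in N, time in s.
With the tool pointing down it reaches from about 0.35 to 0.9 m from the base axis. Payload 8.1 kg.
Tool frame: the origin (TCP) lies at the very end of the fingers, on their centre line; the grasp point (between the pads) lies grip_point_offset behind it (grip_point_offset is the distance from the TCP to the grasp point, in m); z points along the fingers, y is the direction in which the jaws open and shut (so a half turn about z gives the same grasp; the last joint's range is limited). The gripper opens to 92 mm and grips with 3 to 60 N. Pads are 19 mm wide; open, the fingers measure 130 mm over their backs; the gripper's body (75 mm by 190 mm) begins 47 mm behind the grasp point.
Start: joints at [-1.333, 0.434, 0.025, 1.573, -0.012, 1.134, -0.075], TCP at [0.209, 0.589, 0.227] pointing down, gripper open.
Joint ranges: [-2.62, 2.62], [-0.44, 2.09], [-1.27, 1.32], [0.08, 2.57], [-1.32, 4.46], [0.12, 2], [-2.74, 2.74]. Speed limits (rad/s): [2.22, 2.22, 3.01, 3.01, 3.14, 3.14, 3.14].

## Interface

Orientations are given as a rotation vector (axis times angle).
In Python, from cell import * gives the robot as it stands.
- The arm moves only by the tool drive_tool, never from a script. Its argument "increments" is a list of rows, each an object of numbers: "grip": the gripper's target within -1 to 1 (shut at 1, half-way at 0, fully open at -1); "tx", "ty", "tz": the shift along the world's x, y, z normalised to -1 to 1, where 1 is 400 mm; "turn": the turn about the world's z normalised to -1 to 1, where 1 is 60 degrees. In form: [{"grip": .., "tx": .., "ty": .., "tz": .., "turn": ..}, ...]. A call has 1 to 20 rows; each row is the pose to reach, as a shift and turn from the pose measured when the call began; what a row does not reach only later rows make up. A row lasts 1/10 s, in which the tool goes at most 50 mm and 8.59 degrees, less where a joint would pass 70% of its speed; a pose out of reach is approached as far as the arm can. A call with a number of a shift or a turn outside -1 to 1 is refused whole. A call with a gripper value outside its range is refused whole. The fingers move at their own pace and stop on an object; "newtons" is the grip in N (left out, the last holds). Time passes only in rows, so rows that repeat a pose let the fingers close. It gives the time, the measured TCP pose, the force and the opening at its end, in the units of the state.
- observe(): the state, without advancing time (a new reading comes with each control period).
- get_image(name): name is "scene" or "side" or "wrist"; returns the picture (384x512x3 uint8, red, green, blue); there is no depth.
- camera_info(name): a dict with "fx", "fy", "cx", "cy" (pixels), "eye" and "rotation" of the camera in the world; the wrist camera has in their place "hand_eye" (4x4, takes a point from camera to tool coordinates, whose origin is the TCP and whose axes are the flange's). Camera axes: x right, y down, z forward; pixel columns grow to the right and rows downward; lengths in m; the calibration is good to about 2 mm. A picture is of the moment at which its call begins: read the wrist's pose just before it. camera_info takes no time and is no camera call.
- sign_off(): hands the job in, once; it reports no verdict.
The state is a dict: "clock": time; "joints": joint angles; "dq": joint speeds; "joint_efforts": joint torques, N m; "position": TCP position; "ee_rot": TCP orientation; "force": force on the tool from outside, world axes, zero at the start; "ft_torque": the same for the moment, N m; "width": opening from 0.0 (shut) to 1.0 (fully open).
Only numpy, scipy, OpenCV 4.12 (cv2) and the standard library are available. Lean on these libraries where they do the work, as an engineer would, in place of code of your own. Each camera call takes 0.05 s, during which the arm holds its last target. There are 200 camera calls.

## Working session

There is one attempt and no reset: what is moved stays moved. The work goes in short steps, Python scripts to look and compute and a tool call to move; the robot and the scene stay as the last step left them, time stands still between calls to the robot, and variables do not carry over. Pictures are saved under pics/ and viewed, about 8 in all and at most 12, crops included, and the job is handed in when it is done.

Besides the shell and the picture viewer there is one more tool, called after ">>>" as name(argument=value, ...), one argument or row to a line, values as JSON. drive_tool: Moves the arm, as the interface text tells. Its arguments: {"type":"object","properties":{"increments":{"type":"array","items":{"type":"object","properties":{"grip":{"type":"number"},"tx":{"type":"number"},"ty":{"type":"number"},"tz":{"type":"number"},"turn":{"type":"number"}}}},"newtons":{"type":"number"}},"required":["increments"]}

```bash
mkdir -p pics; ls; python3 - <<'E'
from cell import *
import cv2
for n in ("scene","side"):
    im=get_image(n); cv2.imwrite(f"pics/{n}0.png",im[:,:,::-1])
    print(n,camera_info(n))
print(camera_info("wrist")); print(observe())
E
```

```text
pics
scene {'fx': 380.01725854066297, 'fy': 380.01725854066297, 'cx': 258.1705951910597, 'cy': 189.60743419772513, 'eye': array([1.106004  , 0.41104743, 0.77700279]), 'rotation': array([-1.17237549, -2.3706585 ,  0.96146989])}
side {'fx': 375.6248876391503, 'fy': 375.6248876391503, 'cx': 252.1333066908529, 'cy': 193.6029990528765, 'eye': array([ 0.38958537, -0.69645609,  0.88497601]), 'rotation': array([-2.41044935,  0.27078115, -0.1250987 ])}
{'fx': 335.7168567007368, 'fy': 335.7168567007368, 'cx': 255.98011323619514, 'cy': 192.1944816296667, 'hand_eye': array([[ 6.28274305e-04, -9.68182020e-01, -2.50246240e-01,
         6.76171502e-02],
       [ 9.99999692e-01,  7.25782477e-04, -2.97368835e-04,
        -8.08594428e-04],
       [ 4.69531496e-04, -2.50245976e-01,  9.68182179e-01,
        -1.56512752e-01],
       [ 0.00000000e+00,  0.00000000e+00,  0.00000000e+00,
         1.00000000e+00]])}
{'clock': 0.1, 'joints': array([-1.33263665,  0.43514905,  0.02497674,  1.57397524, -0.01156201,
        1.1339912 , -0.0751289 ]), 'dq': array([ 0.00015057, -0.00043186, -0.00067401, -0.00224045,  0.00098157,
        0.00170157, -0.00054382]), 'joint_efforts': array([ 3.19370854e-03, -6.69123816e+01,  9.87966210e-01, -3.15145218e+01,
       -6.05212105e-02,  3.74201545e-02,  6.64868276e-05]), 'position': array([0.20879255, 0.58862747, 0.22603808]), 'ee_rot': array([-5.32796766e-01, -3.09600846e+00,  2.16282174e-03]), 'force': array([-0.54059743, -0.64020884,  0.99749853]), 'ft_torque': array([0.01501393, 0.00360613, 0.059527  ]), 'width': 0.9991121342109627}
```

View pics/scene0.png

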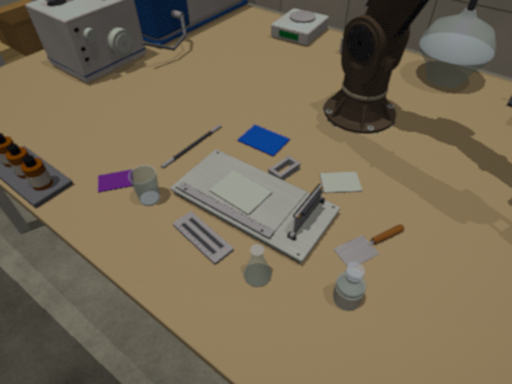

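View pics/side0.png

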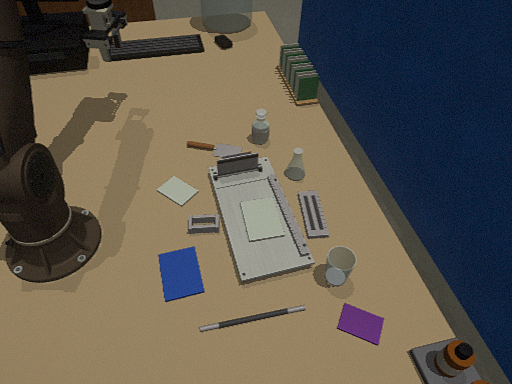

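The side view shows the board with corners near (209,165), (266,158), (311,266) and (241,278). The panel on it is at about (243,200)–(284,238), the clamp is raised at (238,165), and the applicator is on the robot side. The small white plate on the bench at (178,190) is a decoy. I'll get rough positions from these pixels.

```bash
cat > h.py <<'E'
from cell import *
import numpy as np, cv2
from scipy.spatial.transform import Rotation as R
def cam(n, st=None):
    c=camera_info(n)
    K=np.array([[c['fx'],0,c['cx']],[0,c['fy'],c['cy']],[0,0,1]])
    if n=='wrist':
        T=np.eye(4);T[:3,:3]=R.from_rotvec(st['ee_rot']).as_matrix();T[:3,3]=st['position']
        T=T@c['hand_eye']; return K,T[:3,:3],T[:3,3]
    return K,R.from_rotvec(c['rotation']).as_matrix(),np.array(c['eye'])
def ray(C,uv,z):
    K,M,e=C; d=M@np.linalg.solve(K,[uv[0],uv[1],1]); return e+d*(z-e[2])/d[2]
def proj(C,P):
    K,M,e=C; p=(np.atleast_2d(P)-e)@M@K.T; return p[:,:2]/p[:,2:]
def board(P,x,y,yaw,z0=0):
    c,s=np.cos(yaw),np.sin(yaw);P=np.atleast_2d(P).astype(float)
    return np.c_[x+c*P[:,0]-s*P[:,1],y+s*P[:,0]+c*P[:,1],z0+P[:,2]]
E
python3 - <<'E'
from h import *
C=cam('side')
for uv in [(209,165),(266,158),(311,266),(241,278)]: print(uv,ray(C,uv,.03).round(3))
for uv in [(241,200),(277,197),(285,236),(249,241)]: print('p',uv,ray(C,uv,.038).round(3))
C=cam('scene')
for uv in [(215,153),(337,208),(307,252),(173,190)]: print(uv,ray(C,uv,.03).round(3))
E
```

```text
(209, 165) [0.466 0.18  0.03 ]
(266, 158) [0.655 0.173 0.03 ]
(311, 266) [ 0.667 -0.246  0.03 ]
(241, 278) [ 0.482 -0.24   0.03 ]
p (241, 200) [0.535 0.006 0.038]
p (277, 197) [ 0.642 -0.006  0.038]
p (285, 236) [ 0.625 -0.146  0.038]
p (249, 241) [ 0.526 -0.141  0.038]
(215, 153) [ 0.494 -0.229  0.03 ]
(337, 208) [0.466 0.173 0.03 ]
(307, 252) [0.629 0.185 0.03 ]
(173, 190) [ 0.679 -0.216  0.03 ]
```

>>> drive_tool(
  increments=[
    {"grip":-1,"tx":0.43,"ty":-0.78,"tz":0.05,"turn":0.36},
    {"grip":-1,"tx":0.43,"ty":-0.78,"tz":0.05,"turn":0.36},
    {"grip":-1,"tx":0.43,"ty":-0.78,"tz":0.05,"turn":0.36},
    {"grip":-1,"tx":0.43,"ty":-0.78,"tz":0.05,"turn":0.36},
    {"grip":-1,"tx":0.43,"ty":-0.78,"tz":0.05,"turn":0.36},
    {"grip":-1,"tx":0.43,"ty":-0.78,"tz":0.05,"turn":0.36},
    {"grip":-1,"tx":0.43,"ty":-0.78,"tz":0.05,"turn":0.36},
    {"grip":-1,"tx":0.43,"ty":-0.78,"tz":0.05,"turn":0.36},
  ],
)

```text
clock: 0.9
position: [0.3837, 0.2706, 0.2463]
ee_rot: [-0.044, 3.14, -0.005]
force: [0.7, 0.8, 0.7]
width: 1.0
```

>>> drive_tool(
  increments=[
    {"grip":-1,"tx":0.41,"ty":-0.75,"tz":-0.1},
    {"grip":-1,"tx":0.41,"ty":-0.75,"tz":-0.1},
    {"grip":-1,"tx":0.41,"ty":-0.75,"tz":-0.1},
    {"grip":-1,"tx":0.41,"ty":-0.75,"tz":-0.1},
    {"grip":-1,"tx":0.41,"ty":-0.75,"tz":-0.1},
    {"grip":-1,"tx":0.41,"ty":-0.75,"tz":-0.1},
    {"grip":-1,"tx":0.41,"ty":-0.75,"tz":-0.1},
    {"grip":-1,"tx":0.41,"ty":-0.75,"tz":-0.1},
    {"grip":-1,"tx":0.41,"ty":-0.75,"tz":-0.1},
    {"grip":-1,"tx":0.41,"ty":-0.75,"tz":-0.1},
  ],
)

```text
invalid input
```

```bash
python3 - <<'E'
from h import *
import pickle
st=observe(); im=get_image('wrist'); pickle.dump((st,im),open('w1.pkl','wb'))
print(st['position'],st['ee_rot'],st['force'])
cv2.imwrite('pics/w1.png',cv2.resize(im,None,fx=1.5625,fy=1.5625,interpolation=cv2.INTER_CUBIC)[:,:,::-1])
E
```

```text
[0.38370886 0.27057372 0.24628997] [-0.04353077  3.14006753 -0.00525729] [0.66035715 0.77708088 0.69990892]
```

View pics/w1.png

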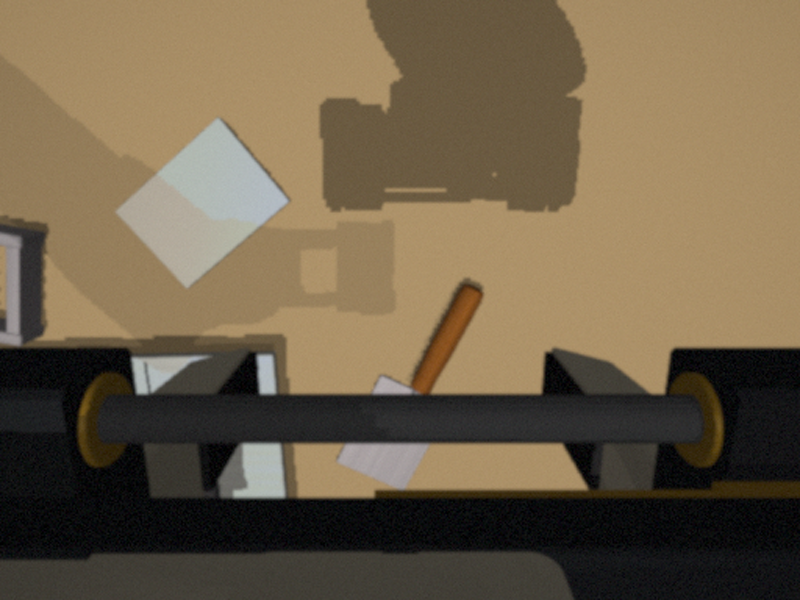

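The call was refused because `turn` was left out. This picture is therefore off the board: it shows the decoy plate, the spatula and the board's corner, and the gripper hides everything below row 340. I'll move over the board.

>>> drive_tool(
  increments=[
    {"grip":-1,"tx":0.59,"ty":-0.75,"tz":0.0,"turn":0},
    {"grip":-1,"tx":0.59,"ty":-0.75,"tz":0.0,"turn":0},
    {"grip":-1,"tx":0.59,"ty":-0.75,"tz":0.0,"turn":0},
    {"grip":-1,"tx":0.59,"ty":-0.75,"tz":0.0,"turn":0},
    {"grip":-1,"tx":0.59,"ty":-0.75,"tz":0.0,"turn":0},
    {"grip":-1,"tx":0.59,"ty":-0.75,"tz":0.0,"turn":0},
    {"grip":-1,"tx":0.59,"ty":-0.75,"tz":0.0,"turn":0},
    {"grip":-1,"tx":0.59,"ty":-0.75,"tz":0.0,"turn":0},
    {"grip":-1,"tx":0.59,"ty":-0.75,"tz":0.0,"turn":0},
    {"grip":-1,"tx":0.59,"ty":-0.75,"tz":0.0,"turn":0},
    {"grip":-1,"tx":0.59,"ty":-0.75,"tz":0.0,"turn":0},
    {"grip":-1,"tx":0.59,"ty":-0.75,"tz":0.0,"turn":0},
  ],
)

```text
clock: 2.15
position: [0.6185, -0.0254, 0.2461]
ee_rot: [-0.05, 3.141, -0.002]
force: [0.1, 0.1, 0.0]
width: 0.996
```

```bash
python3 - <<'E'
from h import *
import pickle
st=observe(); im=get_image('wrist'); pickle.dump((st,im),open('w2.pkl','wb'))
print(st['position'],st['ee_rot'],st['force'],st['clock'])
cv2.imwrite('pics/w2.png',cv2.resize(im,None,fx=1.5625,fy=1.5625,interpolation=cv2.INTER_CUBIC)[:,:,::-1])
E
```

```text
[ 0.61849083 -0.02540185  0.2461433 ] [-5.01255970e-02  3.14075852e+00 -2.35247501e-03] [0.09920934 0.06262219 0.03281775] 2.15
```

View pics/w2.png

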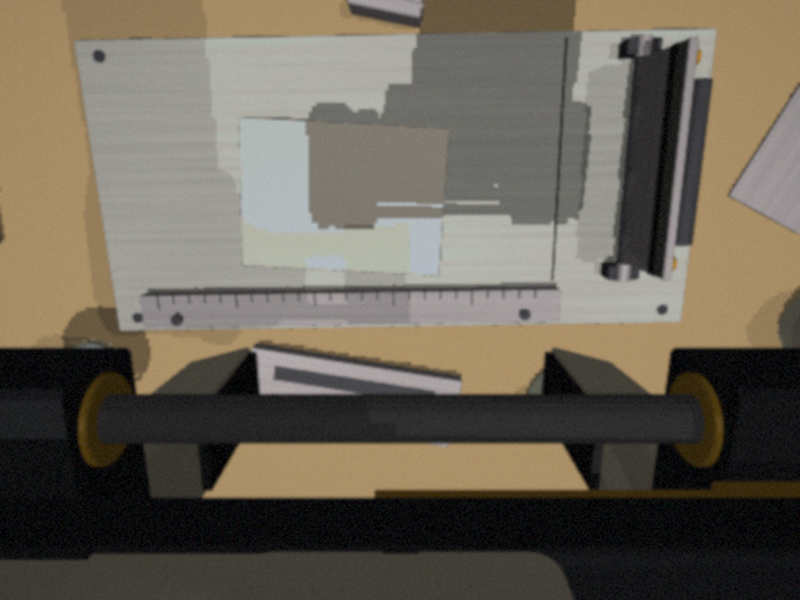

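The whole board is in view. Bed corners are at (77,42), (714,30), (681,322) and (121,331). The scribed line runs from (566,38) to (554,280), and the panel's top corners are at (239,117), (449,128), (439,275) and (243,265).

```bash
cat >> h.py <<'E'
from scipy.optimize import least_squares
def fit(C,P,uv,x0,z0=0):
    f=lambda q:(proj(C,board(P,*q,z0))-uv).ravel()
    r=least_squares(f,x0); return r.x,r.fun.reshape(-1,2).round(1)
def rel(b,w):  # world xy(yaw) -> board
    c,s=np.cos(b[2]),np.sin(b[2]); d=np.array(w[:2])-b[:2]
    return np.array([c*d[0]+s*d[1],-s*d[0]+c*d[1]])
E
python3 - <<'E'
from h import *
import pickle
st,im=pickle.load(open('w2.pkl','rb')); C=cam('wrist',st)
B=np.array([[-.1,-.21,.03],[-.1,.21,.03],[.1,.21,.03],[.1,-.21,.03]])
uv=np.array([[77,42],[714,30],[681,322],[121,331]])/1.5625
b,r=fit(C,B,uv,[.567,-.03,.03]); print(b,r.tolist())
Pn=np.array([[-.05,-.07,.008],[-.05,.07,.008],[.05,.07,.008],[.05,-.07,.008]])
uvp=np.array([[239,117],[449,128],[439,275],[243,265]])/1.5625
p,r=fit(C,Pn,uvp,[.58,-.07,0],.03); print(p,r.tolist(),'rel',rel(b,p),p[2]-b[2])
print('linepts pred',proj(C,board([[-.1,.112,.03],[.07,.112,.03]],*b))*1.5625)
for k in [(566,38),(554,280)]: print(rel(b,ray(C,np.array(k)/1.5625,.03)))
c=np.array([[x,y,.03+.008] for x,y in []]) 
def w(x,y): return board([[x,y,0]],*b)[0,:2].round(4)
print('push L start', w(-.075,rel(b,p)[1]),'set panel',w(.02,.042),'back',w(.02,-.028))
E
```

```text
[ 0.5692553  -0.02972522  0.0499362 ] [[-3.1, -0.5], [3.4, -0.8], [1.2, 1.6], [-1.5, 1.7]]
[ 0.57463781 -0.06695582 -0.01719644] [[-0.6, -0.3], [0.7, -0.3], [0.5, 0.3], [-0.7, 0.5]] rel [ 0.00351742 -0.03745287] -0.06713263534468672
linepts pred [[567.42525923  31.63769749]
 [552.82828711 287.35190707]]
[-0.09624323  0.11131067]
[0.0645288 0.1125458]
push L start [ 0.4962 -0.0709] set panel [0.5871 0.0132] back [ 0.5906 -0.0567]
```

>>> drive_tool(
  increments=[
    {"grip":-1,"tx":-0.306,"ty":-0.114,"tz":0.0,"turn":0.017},
    {"grip":-1,"tx":-0.306,"ty":-0.114,"tz":0.0,"turn":0.017},
    {"grip":-1,"tx":-0.306,"ty":-0.114,"tz":-0.2,"turn":0.017},
    {"grip":-1,"tx":-0.306,"ty":-0.114,"tz":-0.4,"turn":0.017},
    {"grip":-1,"tx":-0.306,"ty":-0.114,"tz":-0.4,"turn":0.017},
    {"grip":-1,"tx":-0.306,"ty":-0.114,"tz":-0.45,"turn":0.017},
    {"grip":-1,"tx":-0.306,"ty":-0.114,"tz":-0.49,"turn":0.017},
    {"grip":-1,"tx":-0.306,"ty":-0.114,"tz":-0.51,"turn":0.017},
    {"grip":-1,"tx":-0.306,"ty":-0.114,"tz":-0.52,"turn":0.017},
    {"grip":-1,"tx":-0.306,"ty":-0.114,"tz":-0.528,"turn":0.017},
    {"grip":-1,"tx":-0.306,"ty":-0.114,"tz":-0.528,"turn":0.017},
  ],
)

```text
clock: 3.3
position: [0.4967, -0.0712, 0.0357]
ee_rot: [-0.078, 3.139, -0.003]
force: [0.1, -0.4, 0.2]
width: 1.004
```

>>> drive_tool(
  increments=[
    {"grip":-1,"tx":0.01,"ty":0.0005,"tz":-0.003,"turn":0},
    {"grip":-1,"tx":0.02,"ty":0.001,"tz":-0.003,"turn":0},
    {"grip":-1,"tx":0.03,"ty":0.0015,"tz":-0.003,"turn":0},
    {"grip":-1,"tx":0.035,"ty":0.0018,"tz":-0.003,"turn":0},
    {"grip":-1,"tx":0.04,"ty":0.002,"tz":-0.003,"turn":0},
    {"grip":-1,"tx":0.045,"ty":0.0022,"tz":-0.003,"turn":0},
    {"grip":-1,"tx":0.05,"ty":0.0025,"tz":-0.003,"turn":0},
    {"grip":-1,"tx":0.055,"ty":0.0027,"tz":-0.003,"turn":0},
    {"grip":-1,"tx":0.06,"ty":0.003,"tz":-0.003,"turn":0},
    {"grip":-1,"tx":0.065,"ty":0.0032,"tz":-0.003,"turn":0},
    {"grip":-1,"tx":0.07,"ty":0.0035,"tz":-0.003,"turn":0},
  ],
)

```text
clock: 4.4
position: [0.5248, -0.0697, 0.0344]
ee_rot: [-0.078, 3.139, -0.002]
force: [-0.0, -0.6, 0.0]
width: 1.004
```

>>> drive_tool(
  increments=[
    {"grip":-1,"tx":0.003,"ty":0.0001,"tz":0,"turn":0},
    {"grip":-1,"tx":0.006,"ty":0.0003,"tz":0,"turn":0},
    {"grip":-1,"tx":0.009,"ty":0.0005,"tz":0,"turn":0},
    {"grip":-1,"tx":0.012,"ty":0.0006,"tz":0,"turn":0},
  ],
)

```text
clock: 4.8
position: [0.5297, -0.0695, 0.0345]
ee_rot: [-0.078, 3.139, -0.002]
force: [-2.0, 0.6, -0.3]
width: 0.999
```

```bash
python3 - <<'E'
from h import *
import pickle
print(observe()['force'])
st=observe(); im=get_image('scene'); 
cv2.imwrite('pics/s2.png',cv2.resize(im[120:270,160:360],None,fx=4,fy=4,interpolation=cv2.INTER_CUBIC)[:,:,::-1])
E
```

```text
[-2.01753281  0.55437033 -0.28095378]
```

View pics/s2.png

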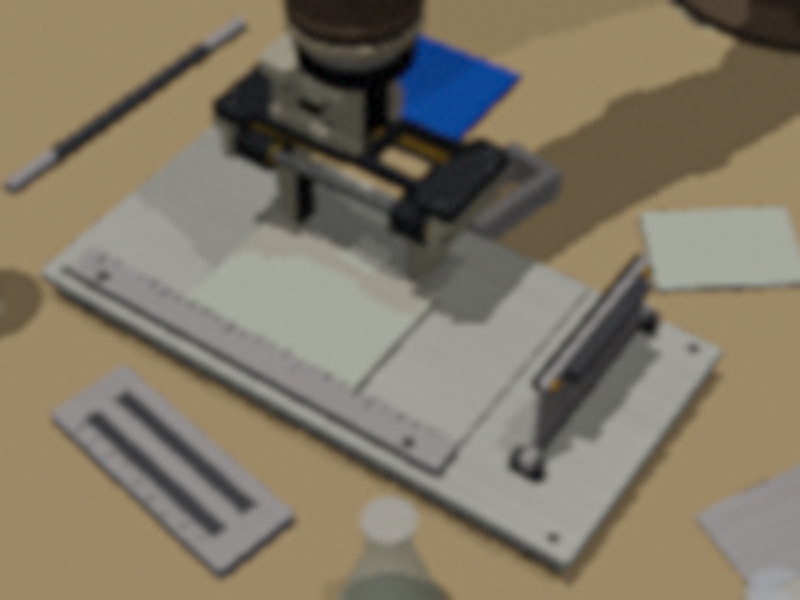

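The panel is now being pushed at about 2 N, and its rule side is near the rule at crop (200–370, 280–390). I'll continue in half-millimetre steps.

>>> drive_tool(
  increments=[
    {"grip":-1,"tx":0.0015,"ty":0.0001,"tz":0,"turn":0},
    {"grip":-1,"tx":0.003,"ty":0.00015,"tz":0,"turn":0},
    {"grip":-1,"tx":0.0045,"ty":0.0002,"tz":0,"turn":0},
    {"grip":-1,"tx":0.006,"ty":0.0003,"tz":0,"turn":0},
  ],
)

```text
clock: 5.25
position: [0.53, -0.0694, 0.034]
ee_rot: [0.078, -3.139, 0.002]
force: [-7.7, -0.5, 4.2]
width: 0.996
```

>>> drive_tool(
  increments=[
    {"grip":-1,"tx":0.006,"ty":0.0003,"tz":0.001,"turn":0},
    {"grip":-1,"tx":0.006,"ty":0.0003,"tz":0.001,"turn":0},
    {"grip":-1,"tx":0.006,"ty":0.0003,"tz":0.001,"turn":0},
    {"grip":-1,"tx":0.006,"ty":0.0003,"tz":0.001,"turn":0},
  ],
)

```text
clock: 5.65
position: [0.53, -0.0694, 0.0339]
ee_rot: [0.077, -3.134, 0.001]
force: [-7.9, 0.0, 4.8]
width: 0.998
```

```bash
python3 - <<'E'
from h import *
import pickle
st=observe(); im=get_image('wrist'); pickle.dump((st,im),open('w3.pkl','wb'))
cv2.imwrite('pics/w3.png',cv2.resize(im,None,fx=1.5625,fy=1.5625,interpolation=cv2.INTER_CUBIC)[:,:,::-1])
E
```

```text
(no output)
```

View pics/w3.png

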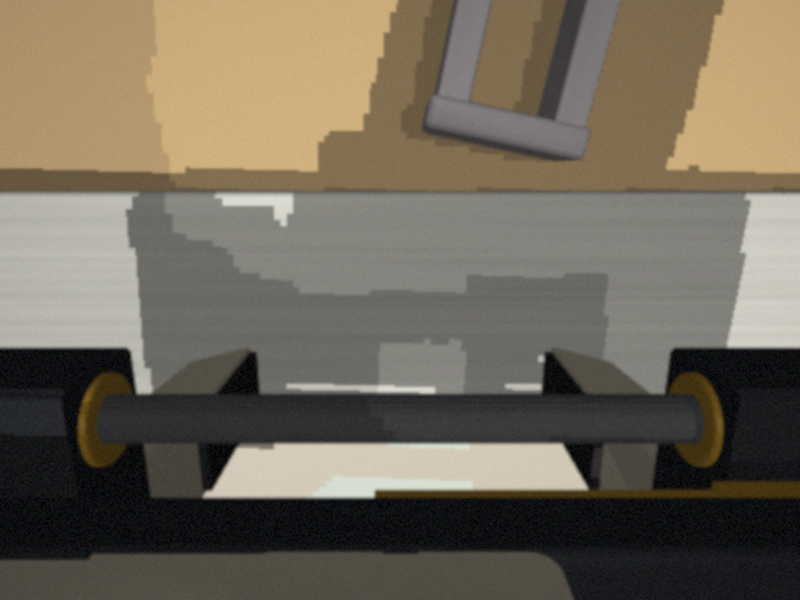

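>>> drive_tool(
  increments=[
    {"grip":-1,"tx":-0.02,"ty":-0.001,"tz":0,"turn":0},
    {"grip":-1,"tx":-0.05,"ty":-0.0025,"tz":0,"turn":0},
    {"grip":-1,"tx":-0.06,"ty":-0.003,"tz":0.1,"turn":0},
    {"grip":-1,"tx":-0.06,"ty":-0.003,"tz":0.22,"turn":0},
    {"grip":-1,"tx":0.0,"ty":0.05,"tz":0.34,"turn":0},
    {"grip":-1,"tx":0.11,"ty":0.11,"tz":0.45,"turn":0},
    {"grip":-1,"tx":0.22,"ty":0.11,"tz":0.53,"turn":0},
    {"grip":-1,"tx":0.22,"ty":0.11,"tz":0.53,"turn":0},
    {"grip":-1,"tx":0.22,"ty":0.11,"tz":0.53,"turn":0},
    {"grip":-1,"tx":0.22,"ty":0.11,"tz":0.53,"turn":0},
  ],
)

```text
clock: 6.7
position: [0.6175, -0.0255, 0.2454]
ee_rot: [0.077, -3.134, 0.001]
force: [0.2, 0.5, -1.0]
width: 1.001
```

```bash
python3 - <<'E'
from h import *
import pickle
st=observe(); im=get_image('wrist'); pickle.dump((st,im),open('w4.pkl','wb'))
print(st['position'],st['ee_rot'],st['force'],st['clock'])
cv2.imwrite('pics/w4.png',cv2.resize(im[10:235,90:390],None,fx=2.6667,fy=2.6667,interpolation=cv2.INTER_CUBIC)[:,:,::-1])
E
```

```text
[ 0.61750237 -0.02554516  0.24544936] [ 7.69082937e-02 -3.13418573e+00  1.37812057e-03] [ 0.18116833  0.53374657 -1.0014373 ] 6.7
```

View pics/w4.png

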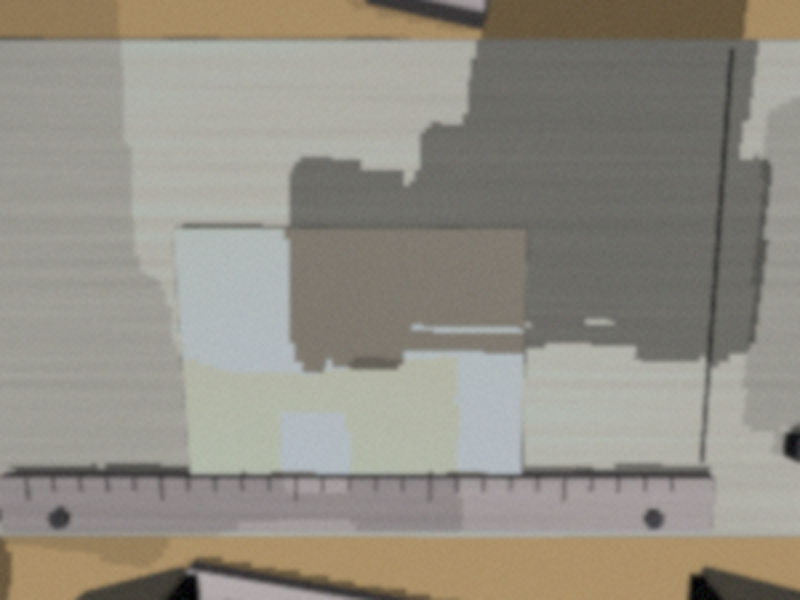

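The panel lies flush along the rule, with corners at (175,227), (526,229), (523,473) and (190,473). The line runs from (731,48) to (703,460).

```bash
python3 - <<'E'
from h import *
import pickle
st,im=pickle.load(open('w4.pkl','rb')); C=cam('wrist',st)
f=lambda a:np.array(a)/2.66667+[90,10]
Pn=np.array([[-.05,-.07,.008],[-.05,.07,.008],[.05,.07,.008],[.05,-.07,.008]])
p,r=fit(C,Pn,f([[175,227],[526,229],[523,473],[190,473]]),[.58,-.07,0.05],.03); print(p,r.tolist())
l=[ray(C,f(k),.03) for k in [(731,48),(703,460)]]; print(l)
b=p.copy()  # panel frame: line y, front at .07
print([rel(p,k) for k in l])
for q in [(-.02,.0),(-.006,-.095),(-.006,-.07)]: print(q,board([[*q,0]],*p)[0,:2])
E
```

```text
[ 0.5894692  -0.06376231  0.04788114] [[-1.2, -0.3], [1.4, -0.8], [0.2, 0.9], [-0.4, 0.6]]
[array([0.46659252, 0.07647315, 0.03      ]), array([0.62741713, 0.08520539, 0.03      ])]
[array([-0.11602378,  0.14595597]), array([0.04503446, 0.14698067])]
(-0.02, 0.0) [ 0.56949212 -0.06471957]
(-0.006, -0.095) [ 0.58802304 -0.15894061]
(-0.006, -0.07) [ 0.58682647 -0.13396926]
```

>>> drive_tool(
  increments=[
    {"grip":0,"tx":-0.074,"ty":-0.12,"tz":0,"turn":-0.14},
    {"grip":0,"tx":-0.074,"ty":-0.24,"tz":0,"turn":-0.28},
    {"grip":0,"tx":-0.074,"ty":-0.346,"tz":0,"turn":-0.42},
    {"grip":0,"tx":-0.074,"ty":-0.346,"tz":0,"turn":-0.56},
    {"grip":0,"tx":-0.074,"ty":-0.346,"tz":0,"turn":-0.7},
    {"grip":0,"tx":-0.074,"ty":-0.346,"tz":0,"turn":-0.84},
    {"grip":0,"tx":-0.074,"ty":-0.346,"tz":0,"turn":-0.98},
    {"grip":0,"tx":-0.074,"ty":-0.346,"tz":0,"turn":-1.0},
  ],
)

```text
clock: 7.55
position: [0.5855, -0.1641, 0.2439]
ee_rot: [-1.505, -2.747, -0.005]
force: [0.0, -1.2, 0.4]
width: 0.501
```

>>> drive_tool(
  increments=[
    {"grip":0,"tx":0,"ty":0,"tz":0,"turn":-0.14},
    {"grip":0,"tx":0,"ty":0,"tz":0,"turn":-0.28},
    {"grip":0,"tx":0,"ty":0,"tz":-0.1,"turn":-0.42},
    {"grip":0,"tx":0,"ty":0,"tz":-0.2,"turn":-0.5},
    {"grip":0,"tx":0,"ty":0,"tz":-0.3,"turn":-0.5},
    {"grip":0,"tx":0,"ty":0,"tz":-0.35,"turn":-0.5},
  ],
)

```text
clock: 8.15
position: [0.5825, -0.1632, 0.1001]
ee_rot: [-2.159, -2.265, -0.004]
force: [0.6, 0.7, -0.5]
width: 0.498
```

```bash
python3 - <<'E'
from h import *
st=observe(); t=R.from_rotvec(st['ee_rot']).as_matrix()
print(st['position'],'jaw',np.arctan2(t[1,1],t[0,1]),t[:,2],st['width'],st['force'],st['clock'],st['joints'])
E
```

```text
[ 0.58246238 -0.16318638  0.10011934] jaw 0.0478461130640722 [-0.00757694  0.01066745 -0.99991439] 0.49771307905411644 [ 0.58462374  0.73925517 -0.46297753] 8.15 [-0.22512703  0.59773058  0.62278453  1.79091818 -0.4406088   0.90590524
  0.64518302]
```

>>> drive_tool(
  increments=[
    {"grip":0,"tx":0.008,"ty":-0.005,"tz":-0.08,"turn":0},
    {"grip":0,"tx":0.008,"ty":-0.005,"tz":-0.13,"turn":0},
    {"grip":0,"tx":0.008,"ty":-0.005,"tz":-0.155,"turn":0},
    {"grip":0,"tx":0.008,"ty":-0.005,"tz":-0.164,"turn":0},
    {"grip":0,"tx":0.008,"ty":-0.005,"tz":-0.164,"turn":0},
  ],
)

```text
clock: 8.65
position: [0.5855, -0.1654, 0.0348]
ee_rot: [-2.158, -2.265, -0.004]
force: [0.3, 0.1, 0.2]
width: 0.498
```

>>> drive_tool(
  increments=[
    {"grip":0,"tx":-0.0005,"ty":0.01,"tz":0,"turn":0},
    {"grip":0,"tx":-0.001,"ty":0.02,"tz":0,"turn":0},
    {"grip":0,"tx":-0.0015,"ty":0.03,"tz":0,"turn":0},
    {"grip":0,"tx":-0.0018,"ty":0.04,"tz":0,"turn":0},
    {"grip":0,"tx":-0.002,"ty":0.046,"tz":0,"turn":0},
    {"grip":0,"tx":-0.0021,"ty":0.052,"tz":0,"turn":0},
    {"grip":0,"tx":-0.0023,"ty":0.06,"tz":0,"turn":0},
    {"grip":0,"tx":-0.0025,"ty":0.068,"tz":0,"turn":0},
    {"grip":0,"tx":-0.0027,"ty":0.076,"tz":0,"turn":0},
    {"grip":0,"tx":-0.003,"ty":0.084,"tz":0,"turn":0},
    {"grip":0,"tx":-0.0033,"ty":0.092,"tz":0,"turn":0},
    {"grip":0,"tx":-0.0035,"ty":0.1,"tz":0,"turn":0},
  ],
)

```text
clock: 9.85
position: [0.584, -0.1251, 0.0347]
ee_rot: [-2.158, -2.265, -0.004]
force: [-0.5, -1.2, -0.4]
width: 0.502
```

```bash
python3 - <<'E'
from h import *
import pickle
st=observe(); im=get_image('wrist'); pickle.dump((st,im),open('w5.pkl','wb'))
print(st['position'],st['ee_rot'],st['force'],st['clock'])
cv2.imwrite('pics/w5.png',cv2.resize(im,None,fx=1.5625,fy=1.5625,interpolation=cv2.INTER_CUBIC)[:,:,::-1])
E
```

```text
[ 0.58401791 -0.12505927  0.03474959] [-2.15792427 -2.26530921 -0.00387737] [-0.48767831 -1.23389403 -0.36199557] 9.85
```

View pics/w5.png

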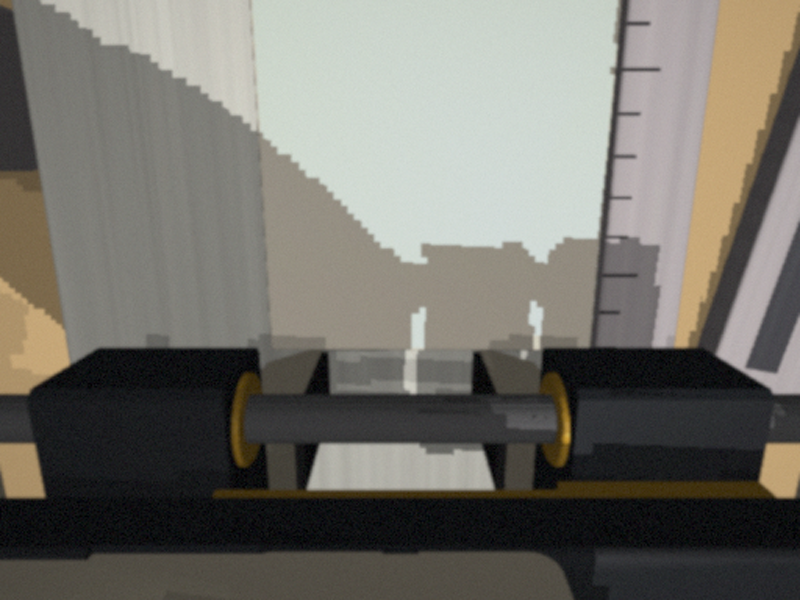

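The panel stays along the rule at (600–620, 0–340), and its front edge is just out of frame. I'll push another 45 mm.

>>> drive_tool(
  increments=[
    {"grip":0,"tx":-0.0002,"ty":0.008,"tz":0,"turn":0},
    {"grip":0,"tx":-0.0005,"ty":0.016,"tz":0,"turn":0},
    {"grip":0,"tx":-0.0008,"ty":0.024,"tz":0,"turn":0},
    {"grip":0,"tx":-0.001,"ty":0.032,"tz":0,"turn":0},
    {"grip":0,"tx":-0.0012,"ty":0.04,"tz":0,"turn":0},
    {"grip":0,"tx":-0.0014,"ty":0.048,"tz":0,"turn":0},
    {"grip":0,"tx":-0.0017,"ty":0.056,"tz":0,"turn":0},
    {"grip":0,"tx":-0.002,"ty":0.064,"tz":0,"turn":0},
    {"grip":0,"tx":-0.0022,"ty":0.072,"tz":0,"turn":0},
    {"grip":0,"tx":-0.0024,"ty":0.08,"tz":0,"turn":0},
    {"grip":0,"tx":-0.0026,"ty":0.088,"tz":0,"turn":0},
    {"grip":0,"tx":-0.0029,"ty":0.096,"tz":0,"turn":0},
    {"grip":0,"tx":-0.0031,"ty":0.104,"tz":0,"turn":0},
    {"grip":0,"tx":-0.0034,"ty":0.11,"tz":0,"turn":0},
    {"grip":0,"tx":-0.0034,"ty":0.112,"tz":0,"turn":0},
  ],
)

```text
clock: 11.4
position: [0.5828, -0.0791, 0.0347]
ee_rot: [-2.156, -2.266, -0.005]
force: [0.1, -1.0, 0.2]
width: 0.5
```

>>> drive_tool(
  increments=[
    {"grip":0,"tx":0,"ty":-0.015,"tz":0,"turn":0},
    {"grip":0,"tx":0,"ty":-0.015,"tz":0.06,"turn":0},
    {"grip":0,"tx":0,"ty":-0.015,"tz":0.18,"turn":0},
    {"grip":0,"tx":0,"ty":0.05,"tz":0.3,"turn":0},
    {"grip":0,"tx":0,"ty":0.14,"tz":0.4,"turn":0},
    {"grip":0,"tx":0,"ty":0.14,"tz":0.4,"turn":0},
    {"grip":0,"tx":0,"ty":0.14,"tz":0.4,"turn":0},
  ],
)

```text
clock: 12.1
position: [0.5836, -0.0218, 0.1958]
ee_rot: [-2.154, -2.27, -0.008]
force: [0.1, 0.1, 0.2]
width: 0.499
```

```bash
python3 - <<'E'
from h import *
import pickle
st=observe(); im=get_image('wrist'); pickle.dump((st,im),open('w6.pkl','wb'))
print(st['position'],st['ee_rot'],st['force'],st['clock'])
cv2.imwrite('pics/w6.png',cv2.resize(im[0:240,120:440],None,fx=2.5,fy=2.5,interpolation=cv2.INTER_CUBIC)[:,:,::-1])
E
```

```text
[ 0.58362744 -0.02181264  0.19576817] [-2.15394479 -2.26998037 -0.0083448 ] [0.13220355 0.06063748 0.22140673] 12.1
```

View pics/w6.png

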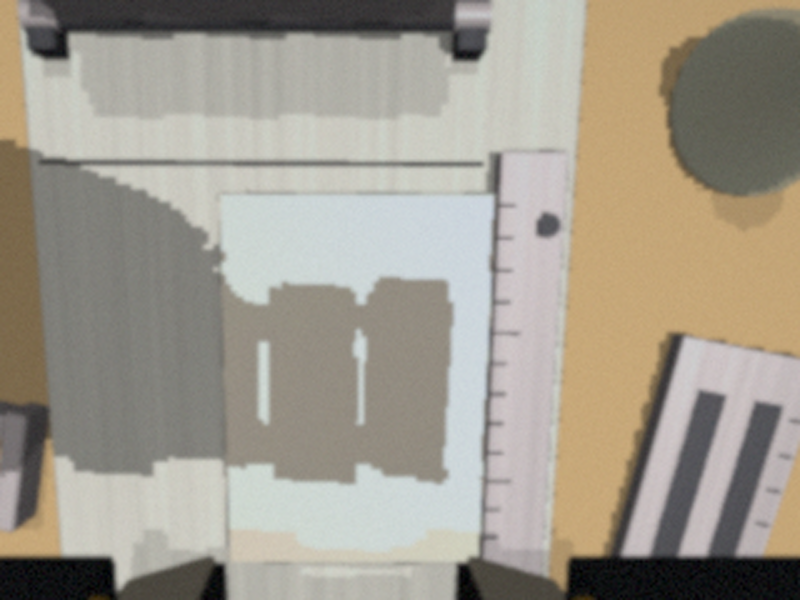

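The line is at crop row 161–163 and the panel's front edge at row 193, with the panel against the rule. I'll refine these to sub-pixel in code.

```bash
cat >> h.py <<'E'
def gapy(st,im,yaw=.0485,cols=range(216,312,4),r0=45,r1=110,b=None):
    C=cam('wrist',st); g=cv2.GaussianBlur(im,(0,0),.7).astype(float)
    L=[];F=[]
    n=np.array([-np.sin(yaw),np.cos(yaw)])
    for c in cols:
        a=g[r0:r1,c].sum(1)
        i=int(np.argmin(a[:40])) ; w=(np.median(a[:i+8])-a[max(i-3,0):i+4]).clip(0); 
        v=r0+max(i-3,0)+(w*np.arange(len(w))).sum()/w.sum()
        col=g[:,c,2]-g[:,c,0]; k=int(v)+4; d=np.diff(col[k:r1]); j=int(np.argmax(d)); 
        e=d[max(j-2,0):j+3].clip(0); f=k+max(j-2,0)+.5+(e*np.arange(len(e))).sum()/e.sum()
        L.append(n@ray(C,(c,v),.03)[:2]);F.append((n@ray(C,(c,f),.038)[:2],f,v))
    F=np.array(F);L=np.array(L)
    return 1e3*(np.median(L)-np.median(F[:,0])),1e3*np.std(L-F[:,0]),F[::4,1:].round(1).tolist()
E
python3 - <<'E'
from h import *
import pickle
st,im=pickle.load(open('w6.pkl','rb'))
print(gapy(st,im)); C=cam('wrist',st)
n=np.array([-np.sin(.0485),np.cos(.0485)])
f=lambda u,v:(120+u/2.5,v/2.5)
print('byhand',1e3*(n@ray(C,f(350,162.2),.03)[:2]-n@ray(C,f(350,193),.038)[:2]))
print('panel front yaw',[ray(C,f(*k),.038).round(4) for k in [(222,193.5),(492,193.5)]],'line',[ray(C,f(*k),.03).round(4) for k in [(40,161),(482,163.5)]])
print('side',[ray(C,f(*k),.038).round(4) for k in [(494,196),(481,555)]],'rule top',[ray(C,f(*k),.042).round(4) for k in [(500,153),(487,550)]])
E
```

```text
(np.float64(11.279196507459858), np.float64(0.20202456210458217), [[77.1, 64.9], [77.0, 64.8], [77.2, 64.8], [77.0, 65.1], [77.4, 65.1], [77.9, 65.2]])
byhand 11.31601726564245
panel front yaw [array([0.535 , 0.0682, 0.038 ]), array([0.6311, 0.0733, 0.038 ])] line [array([0.4676, 0.0766, 0.03  ]), array([0.6278, 0.0842, 0.03  ])]
side [array([0.6319, 0.0725, 0.038 ]), array([ 0.6399, -0.062 ,  0.038 ])] rule top [array([0.632 , 0.0864, 0.042 ]), array([ 0.6413, -0.0585,  0.042 ])]
```

>>> drive_tool(
  increments=[
    {"grip":0,"tx":-0.002,"ty":-0.08,"tz":0,"turn":-0.003},
    {"grip":0,"tx":-0.002,"ty":-0.165,"tz":-0.05,"turn":-0.003},
    {"grip":0,"tx":-0.002,"ty":-0.165,"tz":-0.17,"turn":-0.003},
    {"grip":0,"tx":-0.002,"ty":-0.165,"tz":-0.28,"turn":-0.003},
    {"grip":0,"tx":-0.002,"ty":-0.165,"tz":-0.36,"turn":-0.003},
    {"grip":0,"tx":-0.002,"ty":-0.165,"tz":-0.39,"turn":-0.003},
    {"grip":0,"tx":-0.002,"ty":-0.165,"tz":-0.4025,"turn":-0.003},
    {"grip":0,"tx":-0.002,"ty":-0.165,"tz":-0.4025,"turn":-0.003},
  ],
)

```text
clock: 12.95
position: [0.5817, -0.0902, 0.0335]
ee_rot: [-2.16, -2.263, -0.004]
force: [0.1, -0.0, -0.3]
width: 0.5
```

>>> drive_tool(
  increments=[
    {"grip":0,"tx":0.002,"ty":0.01,"tz":0.003,"turn":0.001},
    {"grip":0,"tx":0.002,"ty":0.02,"tz":0.003,"turn":0.001},
    {"grip":0,"tx":0.002,"ty":0.027,"tz":0.003,"turn":0.001},
    {"grip":0,"tx":0.002,"ty":0.033,"tz":0.003,"turn":0.001},
    {"grip":0,"tx":0.002,"ty":0.038,"tz":0.003,"turn":0.001},
    {"grip":0,"tx":0.002,"ty":0.043,"tz":0.003,"turn":0.001},
    {"grip":0,"tx":0.002,"ty":0.047,"tz":0.003,"turn":0.001},
    {"grip":0,"tx":0.002,"ty":0.05,"tz":0.003,"turn":0.001},
    {"grip":0,"tx":0.002,"ty":0.052,"tz":0.003,"turn":0.001},
    {"grip":0,"tx":0.002,"ty":0.054,"tz":0.003,"turn":0.001},
    {"grip":0,"tx":0.002,"ty":0.055,"tz":0.003,"turn":0.001},
  ],
)

```text
clock: 14.05
position: [0.5825, -0.0681, 0.0346]
ee_rot: [-2.159, -2.264, -0.004]
force: [-1.2, -0.5, 0.4]
width: 0.502
```

>>> drive_tool(
  increments=[
    {"grip":0,"tx":-0.001,"ty":-0.015,"tz":0,"turn":0},
    {"grip":0,"tx":-0.001,"ty":-0.018,"tz":0.06,"turn":0},
    {"grip":0,"tx":-0.001,"ty":-0.018,"tz":0.18,"turn":0},
    {"grip":0,"tx":-0.001,"ty":0.03,"tz":0.3,"turn":0},
    {"grip":0,"tx":-0.001,"ty":0.116,"tz":0.4,"turn":0},
    {"grip":0,"tx":-0.001,"ty":0.116,"tz":0.4,"turn":0},
    {"grip":0,"tx":-0.001,"ty":0.116,"tz":0.4,"turn":0},
  ],
)

```text
clock: 14.75
position: [0.5826, -0.0207, 0.1955]
ee_rot: [-2.157, -2.267, -0.007]
force: [-0.9, -0.6, -0.7]
width: 0.499
```

```bash
python3 - <<'E'
from h import *
import pickle
st=observe(); im=get_image('wrist'); pickle.dump((st,im),open('w7.pkl','wb'))
print(st['position'],st['ee_rot'],st['force'],st['clock'])
g=cv2.GaussianBlur(im,(0,0),.7)
c=im[45:105,200:325]
cv2.imwrite('pics/w7.png',cv2.resize(c,None,fx=6.4,fy=6.4,interpolation=cv2.INTER_CUBIC)[:,:,::-1])
E
```

```text
[ 0.58264448 -0.02074042  0.19551274] [-2.1569931  -2.26683319 -0.00678408] [-0.90245066 -0.60079492 -0.68718326] 14.75
```

View pics/w7.png

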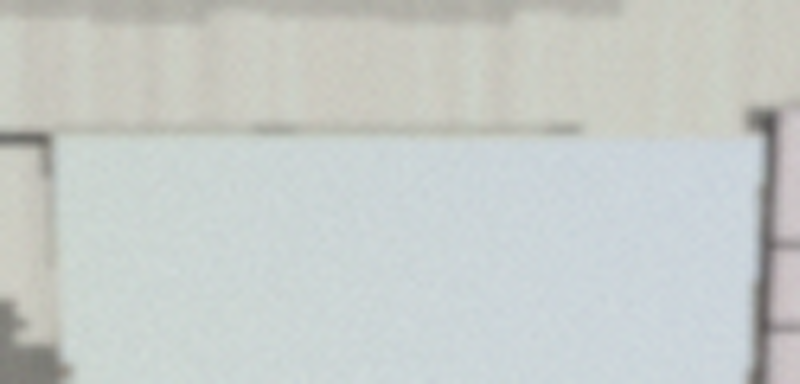

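```bash
python3 - <<'E'
from h import *
import pickle
st,im=pickle.load(open('w7.pkl','rb')); C=cam('wrist',st)
g=im.astype(float)
n=np.array([-np.sin(.0485),np.cos(.0485)])
L=[]
for c in range(150,204,3):
    a=g[58:75,c].sum(1); w=(np.median(a)-a-25).clip(0); v=58+(w*np.arange(17)).sum()/w.sum(); L.append((c,v))
L=np.array(L); k=np.polyfit(L[:,0],L[:,1],1); print('line',k,np.std(L[:,1]-np.polyval(k,L[:,0])), L[::6].round(2).tolist())
E=[]
for c in range(214,314,4):
    col=g[60:74,c,2]-g[60:74,c,0]; lo=col[:4].mean();hi=col[-5:].mean()
    i=np.nonzero(col>(lo+hi)/2)[0][0]; E.append((c,60+i-1+((lo+hi)/2-col[i-1])/(col[i]-col[i-1])))
E=np.array(E); ke=np.polyfit(E[:,0],E[:,1],1); print('edge',ke,np.std(E[:,1]-np.polyval(ke,E[:,0])))
for c in (155,190,215,260,310):
    print(c,'line y',1e3*(n@ray(C,(c,np.polyval(k,c)),.03)[:2]),'edge',1e3*(n@ray(C,(c,np.polyval(ke,c)),.038)[:2]))
E
```

```text
line [-4.90552970e-02  7.57949814e+01] 1.2892980364840378 [[150.0, 66.43], [168.0, 69.44], [186.0, 66.17]]
edge [3.33073888e-03 6.52634505e+01] 0.20933930654743543
155 line y 51.94118218202031 edge 53.062429373719674
190 line y 53.445569819584655 edge 52.996017566936096
215 line y 54.51675644041369 edge 52.948629214027676
260 line y 56.43784169213301 edge 52.86343216462595
310 line y 58.56181537902647 edge 52.76892224962104
```

The front edge is on the line to within about 0.6 mm (slightly short), and the long side is still at the rule. Next is the clamp: go over it with the fingers shut and come down behind the rod.

>>> drive_tool(
  increments=[
    {"grip":1,"tx":-0.0965,"ty":0.12,"tz":0.01,"turn":0},
    {"grip":1,"tx":-0.0965,"ty":0.24,"tz":0.01,"turn":0},
    {"grip":1,"tx":-0.0965,"ty":0.36,"tz":0.01,"turn":0},
    {"grip":1,"tx":-0.0965,"ty":0.472,"tz":0.01,"turn":0},
    {"grip":1,"tx":-0.0965,"ty":0.472,"tz":0.01,"turn":0},
    {"grip":1,"tx":-0.0965,"ty":0.472,"tz":0.01,"turn":0},
  ],
)

```text
clock: 15.4
position: [0.5424, 0.1666, 0.1966]
ee_rot: [-2.157, -2.265, 0.002]
force: [-0.8, -1.0, -0.4]
width: 0.031
```

```bash
python3 - <<'E'
from h import *
st=observe(); t=R.from_rotvec(st['ee_rot']).as_matrix()
print(st['position'],'jaw',np.arctan2(t[1,1],t[0,1]),t[:,2],st['width'],st['force'],st['clock'])
im=get_image('side')
cv2.imwrite('pics/sd2.png',cv2.resize(im[110:230,170:330],None,fx=5,fy=5,interpolation=cv2.INTER_CUBIC)[:,:,::-1])
E
```

```text
[0.54235984 0.16661609 0.19657689] jaw 0.04924658242129867 [-0.01071434  0.00882371 -0.99990367] 0.03097588453673074 [-0.84270678 -0.99748595 -0.41469004] 15.4
```

View pics/sd2.png

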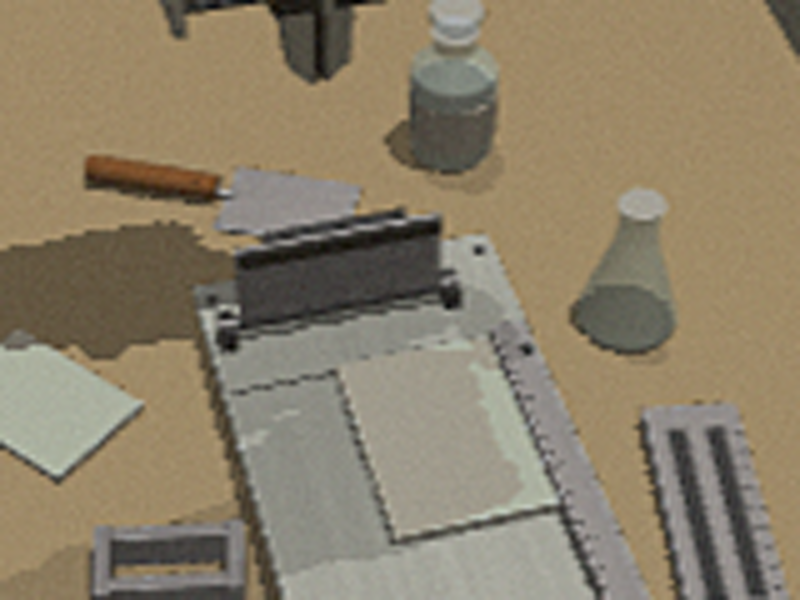

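The side view shows the panel's front edge in line with the scribed line at crop (230–490, 340–395). The fingers are behind and above the raised bar, with flask and bottle clear. Now down behind the rod, then push to -y.

>>> drive_tool(
  increments=[
    {"grip":1,"tx":0.004,"ty":0.006,"tz":-0.1,"turn":0},
    {"grip":1,"tx":0.004,"ty":0.006,"tz":-0.2,"turn":0},
    {"grip":1,"tx":0.004,"ty":0.006,"tz":-0.265,"turn":0},
    {"grip":1,"tx":0.004,"ty":0.006,"tz":-0.28,"turn":0},
    {"grip":1,"tx":0.004,"ty":0.006,"tz":-0.28,"turn":0},
  ],
)

```text
clock: 15.95
position: [0.5441, 0.165, 0.0845]
ee_rot: [-2.163, -2.259, 0.005]
force: [0.5, -0.1, 0.4]
width: 0.005
```

>>> drive_tool(
  increments=[
    {"grip":1,"tx":0.0005,"ty":-0.012,"tz":0,"turn":0},
    {"grip":1,"tx":0.001,"ty":-0.024,"tz":0,"turn":0},
    {"grip":1,"tx":0.0018,"ty":-0.036,"tz":0,"turn":0},
    {"grip":1,"tx":0.0023,"ty":-0.048,"tz":0,"turn":0},
    {"grip":1,"tx":0.003,"ty":-0.06,"tz":0,"turn":0},
    {"grip":1,"tx":0.0035,"ty":-0.072,"tz":0,"turn":0},
    {"grip":1,"tx":0.004,"ty":-0.084,"tz":0,"turn":0},
    {"grip":1,"tx":0.0046,"ty":-0.096,"tz":-0.003,"turn":0},
    {"grip":1,"tx":0.0052,"ty":-0.108,"tz":-0.006,"turn":0},
    {"grip":1,"tx":0.0058,"ty":-0.12,"tz":-0.01,"turn":0},
  ],
)

```text
clock: 16.95
position: [0.5464, 0.1166, 0.0803]
ee_rot: [-2.164, -2.259, 0.005]
force: [1.3, 2.6, -0.2]
width: 0.003
```

>>> drive_tool(
  increments=[
    {"grip":1,"tx":0.0005,"ty":-0.01,"tz":-0.004,"turn":0},
    {"grip":1,"tx":0.001,"ty":-0.02,"tz":-0.01,"turn":0},
    {"grip":1,"tx":0.0015,"ty":-0.03,"tz":-0.016,"turn":0},
    {"grip":1,"tx":0.002,"ty":-0.04,"tz":-0.02,"turn":0},
    {"grip":1,"tx":0.0023,"ty":-0.047,"tz":-0.022,"turn":0},
  ],
)

```text
clock: 17.45
position: [0.5465, 0.0988, 0.0707]
ee_rot: [-2.161, -2.259, 0.005]
force: [0.3, 10.0, -5.8]
width: 0.005
```

>>> drive_tool(
  increments=[
    {"grip":1,"tx":-0.001,"ty":0.02,"tz":0,"turn":0},
    {"grip":1,"tx":-0.002,"ty":0.045,"tz":0.01,"turn":0},
    {"grip":1,"tx":-0.002,"ty":0.05,"tz":0.07,"turn":0},
    {"grip":1,"tx":-0.002,"ty":0.05,"tz":0.14,"turn":0},
    {"grip":1,"tx":0,"ty":0.0,"tz":0.14,"turn":0},
    {"grip":1,"tx":0.002,"ty":-0.048,"tz":0.14,"turn":0},
    {"grip":1,"tx":0.002,"ty":-0.048,"tz":0.12,"turn":0},
    {"grip":1,"tx":0.002,"ty":-0.048,"tz":0.1,"turn":0},
  ],
)

```text
clock: 18.25
position: [0.5473, 0.0801, 0.1105]
ee_rot: [-2.161, -2.258, 0.005]
force: [-0.3, 0.7, -0.9]
width: 0.005
```

>>> drive_tool(
  increments=[
    {"grip":1,"tx":0,"ty":0,"tz":-0.02,"turn":0},
    {"grip":1,"tx":0,"ty":0,"tz":-0.035,"turn":0},
    {"grip":1,"tx":0,"ty":0,"tz":-0.05,"turn":0},
    {"grip":1,"tx":0,"ty":0,"tz":-0.06,"turn":0},
    {"grip":1,"tx":0,"ty":0,"tz":-0.07,"turn":0},
  ],
)

```text
clock: 18.75
position: [0.5475, 0.0796, 0.0823]
ee_rot: [-2.162, -2.259, 0.005]
force: [-0.5, -4.1, 4.8]
width: 0.008
```

>>> drive_tool(
  increments=[
    {"grip":1,"tx":0,"ty":0,"tz":0.02,"turn":0},
    {"grip":1,"tx":0,"ty":0,"tz":0.035,"turn":0},
    {"grip":1,"tx":0,"ty":0.02,"tz":0.035,"turn":0},
    {"grip":1,"tx":0,"ty":0.025,"tz":0.025,"turn":0},
    {"grip":1,"tx":0,"ty":0.025,"tz":0.015,"turn":0},
    {"grip":1,"tx":0,"ty":0.025,"tz":0.005,"turn":0},
  ],
)

```text
clock: 19.35
position: [0.5472, 0.0899, 0.0837]
ee_rot: [-2.161, -2.259, 0.006]
force: [-0.1, -0.0, -0.7]
width: 0.01
```

>>> drive_tool(
  increments=[
    {"grip":1,"tx":0,"ty":0,"tz":-0.007,"turn":0},
    {"grip":1,"tx":0,"ty":-0.002,"tz":-0.014,"turn":0},
    {"grip":1,"tx":0,"ty":-0.005,"tz":-0.021,"turn":0},
    {"grip":1,"tx":0,"ty":-0.008,"tz":-0.028,"turn":0},
  ],
)

```text
clock: 19.75
position: [0.5473, 0.0864, 0.0723]
ee_rot: [-2.162, -2.259, 0.006]
force: [0.5, -1.0, 2.2]
width: 0.004
```

>>> drive_tool(
  increments=[
    {"grip":1,"tx":0,"ty":-0.006,"tz":-0.006,"turn":0},
    {"grip":1,"tx":0.0005,"ty":-0.012,"tz":-0.012,"turn":0},
    {"grip":1,"tx":0.001,"ty":-0.018,"tz":-0.018,"turn":0},
    {"grip":1,"tx":0.001,"ty":-0.022,"tz":-0.022,"turn":0},
  ],
)

```text
clock: 20.15
position: [0.5476, 0.0774, 0.0632]
ee_rot: [-2.162, -2.259, 0.006]
force: [-0.1, 0.9, 1.5]
width: 0.007
```

Now feel for the glass in steps of about 0.5 mm.

>>> drive_tool(
  increments=[
    {"grip":1,"tx":0,"ty":-0.001,"tz":-0.002,"turn":0},
    {"grip":1,"tx":0,"ty":-0.002,"tz":-0.004,"turn":0},
    {"grip":1,"tx":0,"ty":-0.003,"tz":-0.006,"turn":0},
    {"grip":1,"tx":0,"ty":-0.003,"tz":-0.0075,"turn":0},
  ],
)

```text
clock: 20.55
position: [0.5477, 0.0763, 0.0604]
ee_rot: [-2.162, -2.259, 0.005]
force: [-2.2, 0.8, 8.3]
width: -0.001
```

>>> drive_tool(
  increments=[
    {"grip":1,"tx":0,"ty":0,"tz":-0.001,"turn":0},
    {"grip":1,"tx":0,"ty":0,"tz":-0.001,"turn":0},
  ],
)

```text
clock: 20.75
position: [0.5478, 0.0763, 0.0605]
ee_rot: [-2.161, -2.259, 0.005]
force: [-1.8, 0.1, 7.8]
width: 0.002
```

>>> drive_tool(
  increments=[
    {"grip":1,"tx":0,"ty":0,"tz":-0.0025,"turn":0},
    {"grip":1,"tx":0,"ty":0,"tz":-0.0025,"turn":0},
  ],
)

```text
clock: 20.95
position: [0.5478, 0.0763, 0.0602]
ee_rot: [-2.161, -2.258, 0.004]
force: [-3.3, 1.0, 13.6]
width: 0.004
```

>>> drive_tool(
  increments=[
    {"grip":1,"tx":0,"ty":0,"tz":-0.0025,"turn":0},
    {"grip":1,"tx":0,"ty":0,"tz":-0.0025,"turn":0},
    {"grip":1,"tx":0,"ty":0,"tz":-0.0025,"turn":0},
  ],
)

```text
clock: 21.25
position: [0.5478, 0.0763, 0.0602]
ee_rot: [-2.161, -2.258, 0.003]
force: [-4.5, 0.4, 14.9]
width: -0.0
```

>>> drive_tool(
  increments=[
    {"grip":1,"tx":0,"ty":0,"tz":0.01,"turn":0},
    {"grip":1,"tx":0,"ty":0,"tz":0.05,"turn":0},
    {"grip":1,"tx":0,"ty":0,"tz":0.15,"turn":0},
    {"grip":1,"tx":0.03,"ty":-0.08,"tz":0.25,"turn":0},
    {"grip":1,"tx":0.087,"ty":-0.17,"tz":0.34,"turn":0},
    {"grip":1,"tx":0.087,"ty":-0.2425,"tz":0.34,"turn":0},
    {"grip":1,"tx":0.087,"ty":-0.2425,"tz":0.34,"turn":0},
    {"grip":1,"tx":0.087,"ty":-0.2425,"tz":0.34,"turn":0},
  ],
)

```text
clock: 22.05
position: [0.5823, -0.0215, 0.1961]
ee_rot: [-2.164, -2.255, 0.003]
force: [0.2, 0.8, -0.3]
width: 0.002
```

```bash
python3 - <<'E'
from h import *
import pickle
st=observe(); im=get_image('wrist'); pickle.dump((st,im),open('w8.pkl','wb'))
print(st['position'],st['ee_rot'],st['force'],st['clock'])
cv2.imwrite('pics/w8.png',cv2.resize(im[0:240,120:440],None,fx=2.5,fy=2.5,interpolation=cv2.INTER_CUBIC)[:,:,::-1])
E
```

```text
[ 0.58234845 -0.02153827  0.19613494] [-2.1635318  -2.25537938  0.00286592] [ 0.1502779   0.77895284 -0.28961844] 22.05
```

View pics/w8.png

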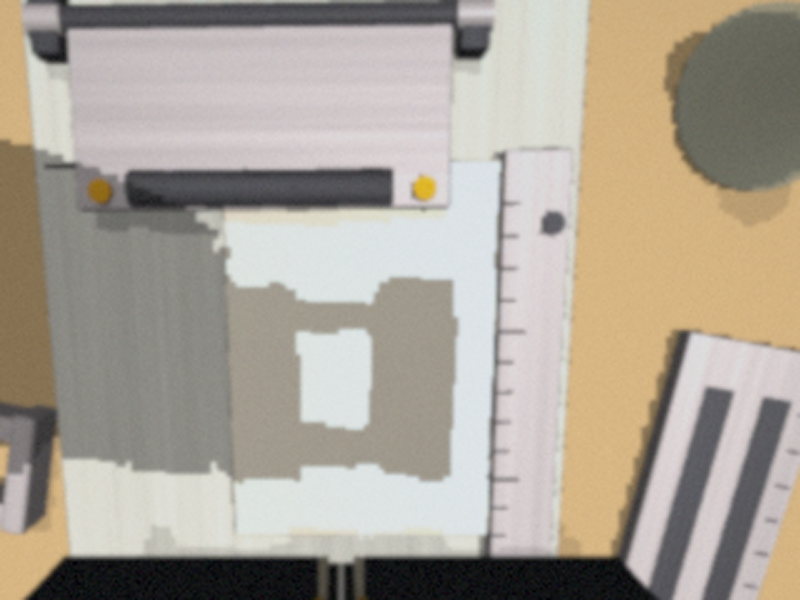

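Clamp is down across the glass (rod at (130–390,188)), with the panel along the rule. The visible bit of front edge at (450–498,161) needs a numeric check against the line stub at (45–75,166).

```bash
python3 - <<'E'
from h import *
import pickle
n=np.array([-np.sin(.0485),np.cos(.0485)])
def A(name,lc,ec,lr,er,bc=None,br=None):
    st,im=pickle.load(open(name,'rb')); C=cam('wrist',st); g=im.astype(float)
    print(name)
    for c in lc:
        a=g[lr[0]:lr[1],c].sum(1); i=int(np.argmin(a)); s=slice(max(i-2,0),i+3); w=(np.percentile(a[s],100)-a[s])
        v=lr[0]+max(i-2,0)+(w*np.arange(len(w))).sum()/w.sum(); print(' L',c,round(v,2),(1e3*(n@ray(C,(c,v),.03)[:2])).round(2),end=';')
    print()
    for cols,r,sg in ((ec,er,1),(bc,br,-1)):
        if cols is None: continue
        for c in cols:
            col=(g[r[0]:r[1],c,2]-g[r[0]:r[1],c,0])[::sg]; lo=col[:3].mean();hi=col[-3:].mean()
            i=np.nonzero(col>(lo+hi)/2)[0][0]; q=i-1+((lo+hi)/2-col[i-1])/(col[i]-col[i-1]); v=r[0]+q if sg>0 else r[1]-1-q
            print(' E',c,round(v,2),(1e3*(n@ray(C,(c,v),.038)[:2])).round(2),end=';')
        print()
A('w6.pkl',[140,145,150,180,250,290],[220,260,300,310],(60,72),(71,84),[225,250,280,300],(216,233))
A('w7.pkl',[138,140,143,146,190,196,202],[220,260,300,310],(62,72),(60,72),None,None)
A('w8.pkl',[138,140,142,144,146,148],[302,305,308,311,314],(62,71),(59,70),[225,250,280,300],(206,220))
E
```

```text
w6.pkl
 L 140 64.53 53.76; L 145 64.84 53.51; L 150 65.44 53.02; L 180 64.54 53.89; L 250 64.83 53.89; L 290 65.17 53.74;
 E 220 76.97 42.62; E 260 77.47 42.34; E 300 77.35 42.58; E 310 77.74 42.29;
 E 225 232.53 -104.63; E 250 218.71 -89.99; E 280 217.94 -89.0; E 300 232.39 -103.96;
w7.pkl
 L 138 66.09 53.73; L 140 66.1 53.71; L 143 66.44 53.42; L 146 66.49 53.39; L 190 66.22 53.66; L 196 66.18 53.7; L 202 66.2 53.68;
 E 220 66.15 52.81; E 260 65.92 53.04; E 300 66.22 52.82; E 310 66.33 52.73;
w8.pkl
 L 138 66.04 53.76; L 140 66.06 53.72; L 142 66.11 53.66; L 144 66.15 53.61; L 146 66.38 53.4; L 148 66.39 53.38;
 E 302 64.09 53.28; E 305 64.38 53.01; E 308 64.26 53.09; E 311 64.39 52.96; E 314 64.46 52.89;
 E 225 212.88 -84.0; E 250 211.01 -82.13; E 280 211.97 -83.16; E 300 213.4 -84.67;
```

Line at 53.7 mm, edge at 53.0 mm in the same axis: 0.7 mm short, inside 2 mm, and essentially unchanged by clamping. The gripper is clear, so I'm handing in.

```bash
python3 -c "
from cell import *
print(sign_off(), observe()['clock'])"
```

```text
the job is handed in; nothing more can be done
the job is handed in; nothing more can be done
```

The panel is set against the rule, on the scribed line, with the clamp closed on it, and the job is handed in. `sign_off()` gives no verdict, so whether it passed is not confirmed.

- **Rule:** I pressed the panel's long side against the rule with both open fingers, with about 8 N measured at the wrist for over 0.4 s. The picture after that showed it square and flush. The rule contact force itself was not measured.
- **Line:** I slid the panel along the rule in several pushes of about 1 N. The last image puts the front edge about 0.7 mm short of the line's centre (limit 2 mm). Clamping did not noticeably move it.
- **Clamp:** I folded the bar down and pressed the rod with up to 14.9 N. Less hinge friction, that is about 12 N on the glass. The last picture shows the bar lying across the panel. Contact came at roughly +0.05 rad. The force left on the glass after release was not measured.

**Readings that disagreed or went wrong:**
- The first push on the rod ended with the fingers wedged under it, at about 10 N on the rod. I backed off and pressed from above instead.
- The camera scale read 1–2% small, so positions were judged relative to the line and rule in the same image.
- I estimated the gap to the rule as at most about 0.5 mm from the picture taken before clamping. After clamping I checked it only by eye.

The nearby things stayed clear in the last views. Their positions were not measured.

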